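# Tidy the seed-starting corner of the desk

## Robot

A 7-joint arm with a two-finger parallel gripper is mounted at the origin on the work surface. World frame = base frame: x ahead of the robot, y to its left, z up, the work surface at z = 0. Lengths are in m, angles in rad, forces in N, time in s.
With the tool pointing down it reaches from about 0.4 to 0.85 m from the base axis. Payload 4.5 kg.
Tool frame: the origin (TCP) lies on the centre line of the jaws, within the pads' length; the fingertips stand 17 mm ahead of it and the grasp point (between the pads) lies 2 mm behind it (r.tip_reach is the distance from the TCP to the fingertips, in m); z points along the fingers, y is the line along which they close (so a half turn about z gives the same grasp; the last joint's range is limited). The gripper opens to 88 mm and grips with 3 to 60 N. Pads are 18 mm wide; open, the fingers measure 123 mm over their backs; the gripper's body (75 mm by 187 mm) begins 45 mm behind the grasp point.
Start: joints at [-1.138, 0.689, -0.195, 1.565, 0.157, 0.902, -0.215], TCP at [0.243, 0.576, 0.256] pointing down, gripper open.
Joint ranges: [-3.01, 3.01], [-0.46, 2.08], [-1.47, 1.51], [0.13, 2.56], [-1, 4.14], [0.04, 2.09], [-2.66, 2.66]. Speed limits (rad/s): [2.57, 2.57, 3.14, 3.14, 3.14, 3.14, 3.14].

## Interface

Orientations are given as a unit quaternion [x, y, z, w].
In Python, from plant import r gives the robot as it stands.
- The arm moves only by the tool step_arm, never from a script. Its argument "steps" is a list of rows, each a list of 7 numbers: the shift along the tool's x, y, z in cm, then the turn, a rotation vector about the tool's x, y, z in degrees, then the gripper's target within -1 to 1 (shut at 1, half-way at 0, fully open at -1). A call has 1 to 8 rows; each row shifts and turns the commanded pose from where the row before left it, along the tool's axes as they then stand; what a row does not reach is not made up. A row lasts 1/8 s, in which the tool goes at most 62.5 mm and 10.7 degrees, less where a joint would pass 70% of its speed; a pose out of reach is approached as far as the arm can. A call with a gripper value outside its range is refused whole. The fingers move at their own pace and stop on an object; "force" is the grip in N (left out, the last holds). Time passes only in rows, so rows that do not move let the fingers close. It gives the time, the measured TCP pose, the force, the opening and the grip force at its end, in the units of the state.
- r.get_state(): the state, without advancing time (a new reading comes with each control period).
- r.snapshot(name): name is "side" or "top" or "wrist"; returns a dict with "pixels" (400x640x3 uint8, red, green, blue), "fx", "fy", "cx", "cy" (pixels), "cam_to_world" (4x4, takes a point from camera to world coordinates). Camera axes: x right, y down, z forward; pixel columns grow to the right and rows downward; lengths in m; the calibration is good to about 2 mm. A picture is of the moment at which its call begins. There is no depth.
- r.finish_job(): hands the job in; it is judged then, once.
The state is a dict: "clock": time; "q": joint angles; "qd": joint speeds; "joint_torque": joint torques, N m; "tool_pos": TCP position; "eef_rot": TCP orientation; "contact_force": force on the tool from outside, world axes, zero at the start; "moment": the same for the moment, N m; "opening": opening from 0.0 (shut) to 1.0 (fully open); "finger_force": force on a finger pad.
Only numpy, scipy, OpenCV 4.12 (cv2) and the standard library are available. Lean on these libraries where they do the work, as an engineer would, in place of code of your own. Each camera call takes 0.05 s, during which the arm holds its last target. There are 200 camera calls.

## Task

Tidy the seed-starting corner for the night: topple both tall cartons away from you so that they lie flat on their backs, label side up, on the low white laminate board, and hang every hand tool that lies on the desk (trowel, fork, dibber, hoe, whichever are there) by its eye on a peg of the hook stand. Leave everything else where it stands.

Things in the scene. Friction and masses are not known exactly. Their poses are not given: they have to be found in the camera images.
- board: low white laminate board fixed on the desk, 200 (its x) x 380 (its y) x 15 high; origin under its centre. Its long front edge, the one towards the robot, lies at its x = -100 and stops whatever is slid against it.
- carton_a: tall closed glossy carton, 100 deep (x) x 115 wide (y) x 190 tall, 0.3 to 0.55 kg, too big to grasp; origin at the centre of its underside, label on its -x face. Starts upright, its back (+x) 2 to 38 short of the board's front edge. Slick: pushed at any height it slides until its foot meets the edge; pushed on near the top it tips over. Lying well, its foot overhangs by 15 to 60.
- carton_b: tall closed glossy carton, 100 deep (x) x 115 wide (y) x 190 tall, 0.3 to 0.55 kg, too big to grasp; origin at the centre of its underside, label on its -x face. Starts upright, its back (+x) 2 to 38 short of the board's front edge. Slick: pushed at any height it slides until its foot meets the edge; pushed on near the top it tips over. Lying well, its foot overhangs by 15 to 60.
- trowel: mini trowel, flat steel blade 45 x 34 at its -x end; wooden handle 98 long (x) x 20 wide (y) x 18 high, steel wire hanging eye at its +x end; about 200 long in all, 70 to 120 g. May be absent. Origin under the middle of the handle, z up as it lies flat on the desk, eye pointing roughly away from the robot.
- trowel_eye (a point): centre of the trowel's hanging eye: 70 along its x from the origin and 9 up; round opening 31 across, outside 51, wire 8 thick; the eye lies in the tool's x-y plane. Axes as the tool's.
- fork: mini hand fork with three steel tines at its -x end; wooden handle 98 long (x) x 20 wide (y) x 18 high, steel wire hanging eye at its +x end; about 200 long in all, 70 to 120 g. May be absent. Origin under the middle of the handle, z up as it lies flat on the desk, eye pointing roughly away from the robot.
- fork_eye (a point): centre of the fork's hanging eye: 70 along its x from the origin and 9 up; round opening 31 across, outside 51, wire 8 thick; the eye lies in the tool's x-y plane. Axes as the tool's.
- dibber: dibber with a pointed steel cone at its -x end; wooden handle 98 long (x) x 20 wide (y) x 18 high, steel wire hanging eye at its +x end; about 200 long in all, 70 to 120 g. May be absent. Origin under the middle of the handle, z up as it lies flat on the desk, eye pointing roughly away from the robot.
- dibber_eye (a point): centre of the dibber's hanging eye: 70 along its x from the origin and 9 up; round opening 31 across, outside 51, wire 8 thick; the eye lies in the tool's x-y plane. Axes as the tool's.
- hoe: mini T-shaped hoe, steel crossbar 46 wide at its -x end; wooden handle 98 long (x) x 20 wide (y) x 18 high, steel wire hanging eye at its +x end; about 200 long in all, 70 to 120 g. May be absent. Origin under the middle of the handle, z up as it lies flat on the desk, eye pointing roughly away from the robot.
- hoe_eye (a point): centre of the hoe's hanging eye: 70 along its x from the origin and 9 up; round opening 31 across, outside 51, wire 8 thick; the eye lies in the tool's x-y plane. Axes as the tool's.
- stand: plywood hook stand, fixed: a level rail 290 wide (y), 18 thick, from 180 to 235 high, on two posts at its ends; the rail's front face, at its x = 0, looks to the robot; foot plate 12 thick from x = -35 to 125; origin on the desk below the middle of the front face. Four steel pegs leave the front face 210 up, at its y = 105, 35, -35 and -105.
- peg_1: straight steel peg, 8 thick, 75 long with a round end, number 1 of four counted from the stand's +y end; origin at its root on the rail, its z runs along the peg to the tip, rising 50 degrees above level towards the robot; its y is level, along the rail.
- peg_2: straight steel peg, 8 thick, 75 long with a round end, number 2 of four counted from the stand's +y end; origin at its root on the rail, its z runs along the peg to the tip, rising 50 degrees above level towards the robot; its y is level, along the rail.
- peg_3: straight steel peg, 8 thick, 75 long with a round end, number 3 of four counted from the stand's +y end; origin at its root on the rail, its z runs along the peg to the tip, rising 50 degrees above level towards the robot; its y is level, along the rail.
- peg_4: straight steel peg, 8 thick, 75 long with a round end, number 4 of four counted from the stand's +y end; origin at its root on the rail, its z runs along the peg to the tip, rising 50 degrees above level towards the robot; its y is level, along the rail.
- pellet_tray: clear tray of peat pellets, 160 x 120 x 50; loose bystander, to be left where it is; origin under its centre.
- tin: small steel seed tin, 36 across, 30 tall, between the cartons and the tools; loose bystander, to be left where it is; origin under its centre.
- mouse: black computer mouse, 95 x 56 x 37; loose bystander, to be left where it is; origin under its centre.
- scissors: black-handled scissors lying flat, about 165 long; loose bystander, to be left where it is; origin under its centre.
- pot: terracotta pot with a seedling, 96 across, 85 tall; loose bystander, to be left where it is; origin under its centre.

How it is judged:
By the outcome, as a careful person would: the job done as asked, in the order asked, and still so for the second after the job is handed in, with the robot touching nothing.
Of trowel, fork, dibber, hoe only 3 to 4 are there at a start; the rules pass over those that are not, and their reading is None.
At some moment in a run one of trowel, fork, dibber, hoe may be knocked a few centimetres aside while the robot is not near it.
Once in a run the grip may slacken for a moment while it holds something.
It also fails if it takes over 210 s, if anything falls off the work surface, if the arm or the gripper's body presses on something with over 40 N, if the wrist force passes 120 N, or if a joint passes its speed limit or range.

## Working session

There is one attempt and no reset: what is moved stays moved. The work goes in short steps, Python scripts to look and compute and a tool call to move; the robot and the scene stay as the last step left them, time stands still between calls to the robot, and variables do not carry over. Pictures are saved under pics/ and viewed, at most 14 in all, crops included, and the job is handed in when it is done.

Besides the shell and the picture viewer there is one more tool, called after "Request:" as a command line: name --pt "numbers of a row" for each row, then --argument value for the rest. step_arm: Moves the arm, as the interface text tells. Its arguments: {"type":"object","properties":{"steps":{"type":"array","items":{"type":"array","items":{"type":"number"}}},"force":{"type":"number"}},"required":["steps"]}

```bash
mkdir -p pics; ls
cat > h.py <<'E'
import numpy as np, cv2
from plant import r
from scipy.spatial.transform import Rotation as R
def snap(n,f=None):
    s=r.snapshot(n)
    if f: cv2.imwrite('pics/'+f+'.png',s['pixels'][:,:,::-1])
    return s
def ray(s,u,v):
    T=np.array(s['cam_to_world']); d=T[:3,:3]@np.array([(u-s['cx'])/s['fx'],(v-s['cy'])/s['fy'],1])
    return T[:3,3],d
def onz(s,u,v,z):
    o,d=ray(s,u,v); return o+d*(z-o[2])/d[2]
def proj(s,p):
    T=np.array(s['cam_to_world']); c=T[:3,:3].T@(np.array(p)-T[:3,3])
    return s['cx']+s['fx']*c[0]/c[2], s['cy']+s['fy']*c[1]/c[2]
E
python3 - <<'E'
from h import *
for n in('top','side'):
    s=snap(n,n+'0'); print(n,s['fx'],s['cx'],s['cy'],np.round(s['cam_to_world'],3).tolist())
st=r.get_state(); print(st['clock'],st['tool_pos'],st['eef_rot'],r.tip_reach)
E
```

```text
pics
top 419.75022428001694 322.9952492115267 195.83109804783064 [[-0.028, -0.991, 0.134, 0.346], [-1.0, 0.027, -0.005, -0.024], [0.002, -0.134, -0.991, 1.676], [0.0, 0.0, 0.0, 1.0]]
side 439.72326009848217 317.5671579483204 196.097643827982 [[0.748, -0.426, 0.509, -0.066], [-0.664, -0.5, 0.556, -0.734], [0.018, -0.754, -0.657, 0.995], [0.0, 0.0, 0.0, 1.0]]
0.1 [0.24255132 0.57543749 0.25501102] [ 1.98080583e-01  9.80185401e-01 -8.05444781e-04 -1.14919553e-04] 0.017
```

View pics/top0.png

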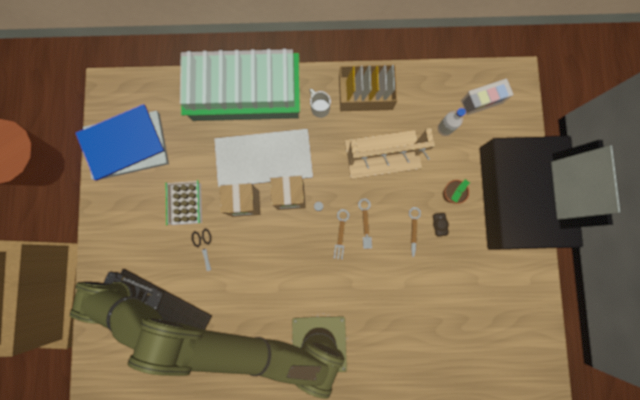

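View pics/side0.png

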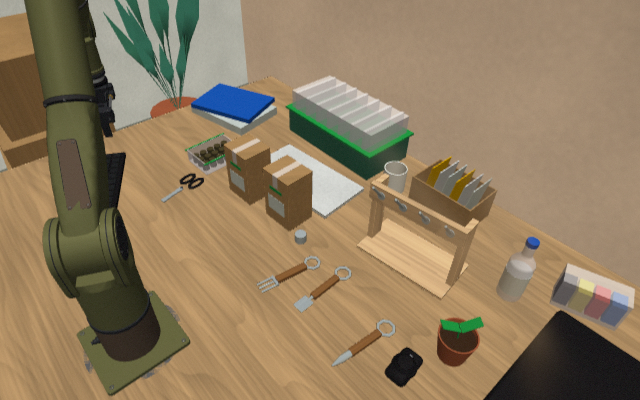

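The top view shows the board at (214–313, 130–186), cartons at about (240,198) and (288,192), and the tin at (319,206). It also shows the fork at (341,233), trowel at (365,222), dibber at (414,230) and stand at (390,153). There is no hoe. I'll enlarge that area for exact corners.

Run:
```python
from h import *
s=snap('top'); im=s['pixels'][:,:,::-1]
a=cv2.resize(im[125:265,205:435],None,fx=3.4,fy=3.4,interpolation=cv2.INTER_CUBIC)
cv2.imwrite('pics/topc.png',a)
hsv=cv2.cvtColor(im,cv2.COLOR_BGR2HSV)
w=((hsv[...,1]<40)&(hsv[...,2]>150)).astype(np.uint8); w[:,:205]=0;w[:,320:]=0;w[:125]=0;w[190:]=0
c=max(cv2.findContours(w,0,2)[0],key=cv2.contourArea)
b=cv2.boxPoints(cv2.minAreaRect(c)); print('board')
for p in b: print(p,np.round(onz(s,*p,.015),3))
# wooden handles: strongly orange/brown darker than desk
m=((hsv[...,0]<16)&(hsv[...,1]>110)&(hsv[...,2]<200)).astype(np.uint8)
m[:195]=0;m[265:]=0;m[:,:325]=0;m[:,435:]=0
n,l,stt,cen=cv2.connectedComponentsWithStats(m)
for i in range(1,n):
    if stt[i,4]<25: continue
    ys,xs=np.where(l==i); rr=cv2.minAreaRect(np.c_[xs,ys].astype(np.float32))
    v=cv2.boxPoints(rr); e=sorted([(v[k]+v[(k+1)%4])/2 for k in range(4)],key=lambda q:q[1])
    P=[onz(s,*q,.014) for q in(e[0],e[-1])]; d=P[0]-P[1]
    print(rr,stt[i,4],'mid',np.round((P[0]+P[1])/2,3),'len',np.linalg.norm(d).round(3),'ang',np.degrees(np.arctan2(d[1],d[0])).round(1))
for z in (0,.19,.2): print(z,onz(s,240,198,z),onz(s,288,192,z))
```

```text
board
[212.8137  138.23015] [0.819 0.408 0.015]
[307.29315 128.28493] [0.85  0.023 0.015]
[313.4137  186.43013] [0.609 0.004 0.015]
[218.93427 196.37535] [0.579 0.382 0.015]
0 [0.57246062 0.30106201 0.        ] [0.5915862  0.10754639 0.        ]
0.19 [0.54673862 0.26418818 0.19      ] [0.56369612 0.0926096  0.19      ]
0.2 [0.54538483 0.26224745 0.2       ] [0.56222822 0.09182345 0.2       ]
```

View pics/topc.png

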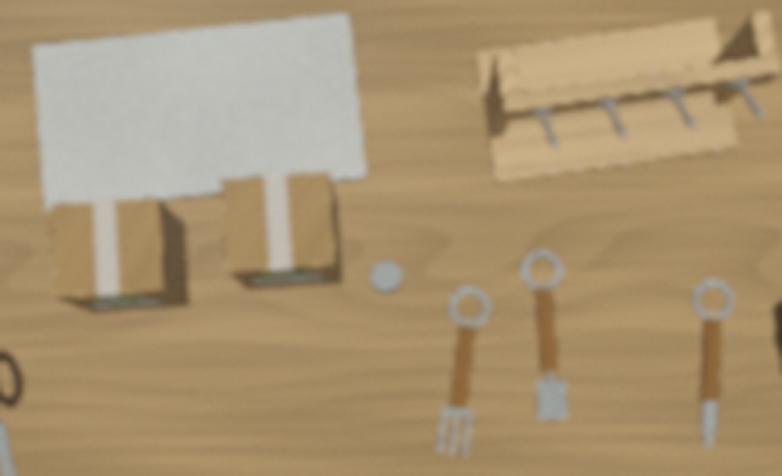

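The crop gives the board corners (33,45),(348,14),(367,177),(46,207) and the carton tops. It also gives the eyes of the fork (470,306), trowel (542,270) and dibber (714,300), and the four pegs.

Run:
```python
from h import *
s=snap('top'); g=lambda u,v,z: onz(s,u/3.4+205-.35,v/3.4+125-.35,z)
def line(n,pts,z):
    P=[g(*p,z) for p in pts]; print(n,[p[:2].round(3).tolist() for p in P],'mean',np.mean(P,0)[:2].round(3))
    return P
def yaw(d): return np.degrees(np.arctan2(d[1],d[0])).round(1)
P=line('board',[(33,45),(348,14),(367,177),(46,207)],.015); d=P[0]-P[1]; print(yaw(d)-90, yaw(P[3]-P[2])-90)
for n,p in (('cL',[(52,204),(160,200),(165,294),(55,298)]),('cR',[(222,180),(332,176),(338,268),(232,273)])):
    P=line(n,p,.19); print(yaw(P[0]-P[1])-90,yaw(P[3]-P[2])-90)
P=[];Q=[]
for a,b in (((537,110),(553,145)),((603,100),(622,134)),((672,90),(690,124)),((740,82),(760,114))):
    P.append(g(*a,.21)); Q.append(g(*b,.265)); print('peg',P[-1].round(3),Q[-1].round(3),(Q[-1]-P[-1]).round(3))
print('stand',np.mean(P,0).round(3),np.mean(Q,0).round(3),yaw(P[0]-P[3])-90, yaw(Q[0]-Q[3])-90)
for n,e,a,b in (('fork',(470,306),(466,327),(458,405)),('trowel',(542,270),(544,290),(551,373)),('dib',(714,300),(711,320),(709,400))):
    E=g(*e,.009);A=g(*a,.014);B=g(*b,.014);print(n,'eye',E.round(3),'mid',((A+B)/2).round(3),yaw(E-B),np.linalg.norm(E-(A+B)/2).round(3))
print('tin',g(387,275,.03))
```

```text
board [[0.82, 0.402], [0.848, 0.025], [0.649, 0.007], [0.623, 0.385]] mean [0.735 0.205]
4.200000000000003 3.9000000000000057
cL [[0.597, 0.336], [0.598, 0.222], [0.498, 0.217], [0.497, 0.332]] mean [0.548 0.277]
0.5999999999999943 0.5
cR [[0.618, 0.157], [0.619, 0.04], [0.521, 0.036], [0.519, 0.147]] mean [0.569 0.095]
0.5999999999999943 1.2000000000000028
peg [ 0.68  -0.177  0.21 ] [ 0.631 -0.186  0.265] [-0.049 -0.009  0.055]
peg [ 0.689 -0.247  0.21 ] [ 0.64  -0.256  0.265] [-0.048 -0.009  0.055]
peg [ 0.697 -0.32   0.21 ] [ 0.649 -0.325  0.265] [-0.049 -0.005  0.055]
peg [ 0.704 -0.392  0.21 ] [ 0.657 -0.397  0.265] [-0.047 -0.004  0.055]
stand [ 0.692 -0.284  0.21 ] [ 0.644 -0.291  0.265] 6.5 7.099999999999994
fork eye [ 0.493 -0.11   0.009] mid [ 0.423 -0.098  0.014] -8.9 0.071
trowel eye [ 0.533 -0.196  0.009] mid [ 0.461 -0.199  0.014] 2.4 0.073
dib eye [ 0.492 -0.397  0.009] mid [ 0.422 -0.387  0.014] -6.6 0.071
tin [ 0.5299686 -0.0140827  0.03     ]
```

Request:
step_arm --pt "-3.75 -2.57 0.9 0 0 0 0" --pt "-3.75 -2.57 0.9 0 0 0 0" --pt "-3.75 -2.57 0.9 0 0 0 0" --pt "-3.75 -2.57 0.9 0 0 0 0" --pt "-3.75 -2.57 0.9 0 0 0 0" --pt "-3.75 -2.57 0.9 0 0 0 0" --pt "-3.75 -2.57 0.9 0 0 0 0" --pt "-3.75 -2.57 0.9 0 0 0 0"

```text
clock: 1.2
tool_pos: [0.4401, 0.2689, 0.1834]
eef_rot: [0.198, 0.98, 0.0, 0.0]
contact_force: [0.9, 0.3, 0.1]
opening: 0.5
finger_force: 0.0
```

Request:
step_arm --pt "0 0 0 0 0 -9 0" --pt "0 0 0 0 0 -9 0" --pt "0 0 0 0 0 -8.8 0" --pt "0 0 0 0 0 0 0"

```text
clock: 1.7
tool_pos: [0.4394, 0.2699, 0.1836]
eef_rot: [-0.034, 0.999, 0.0, -0.0]
contact_force: [0.2, 0.5, 0.4]
opening: 0.499
finger_force: 0.0
```

```bash
cat >> h.py <<'E'
def to(p,yaw=None):
    """tool-frame shift (cm) to TCP target p, and turn (deg rotvec) to a pointing-down pose whose tool x points at world yaw"""
    st=r.get_state(); A=R.from_quat(st['eef_rot'])
    print('at',np.round(st['tool_pos'],4),'xyaw',np.degrees(np.arctan2(*A.as_matrix()[[1,0],0])).round(1),'zax',A.as_matrix()[:,2].round(3),'open',round(float(st['opening']),3),'F',np.round(st['contact_force'],1),'t',round(st['clock'],1))
    print('shift cm',(A.inv().apply(np.array(p)-st['tool_pos'])*100).round(2))
    if yaw is not None:
        c,s_=np.cos(np.radians(yaw)),np.sin(np.radians(yaw))
        B=R.from_matrix(np.array([[c,s_,0],[s_,-c,0],[0,0,-1]])); print('turn',(np.degrees((A.inv()*B).as_rotvec())).round(1))
E
python3 -c "
from h import *
to([.44,.272,.182],184)"
```

```text
at [0.4394 0.2699 0.1836] xyaw -176.2 zax [-0.  0. -1.] open 0.499 F [0.2 0.5 0.4] t 1.7
shift cm [-0.08  0.21  0.16]
turn [ 0.  -0.  -0.2]
```

Request:
step_arm --pt "-2 0 0 0 0 0 0" --pt "-1.5 0 0 0 0 0 0" --pt "-1 0 0 0 0 0 0" --pt "-1 0 0 0 0 0 0" --pt "-1 0 0 0 0 0 0" --pt "-1 0 0 0 0 0 0" --pt "-1 0 0 0 0 0 0" --pt "-1 0 0 0 0 0 0"

```text
clock: 2.7
tool_pos: [0.5345, 0.2767, 0.1837]
eef_rot: [-0.035, 0.999, 0.0, -0.0]
contact_force: [-1.2, 0.1, 0.2]
opening: 0.5
finger_force: 0.9
```

Request:
step_arm --pt "-1 0 0 0 0 0 0" --pt "-1 0 0 0 0 0 0" --pt "-1 0 0 0 0 0 0" --pt "-1 0 0 0 0 0 0" --pt "-0.8 0 0 0 0 0 0" --pt "-0.8 0 0 0 0 0 0"

```text
clock: 3.45
tool_pos: [0.5906, 0.2804, 0.1837]
eef_rot: [-0.034, 0.999, 0.0, 0.0]
contact_force: [-1.2, 0.3, -0.1]
opening: 0.499
finger_force: 0.0
```

```bash
python3 -c "
from h import *
snap('side','side1'); to([.6,.27,.18])"
```

```text
at [0.5918 0.2803 0.1837] xyaw -176.1 zax [ 0.002  0.    -1.   ] open 0.5 F [ 1.3 -0.2  0.8] t 3.5
shift cm [-0.75 -1.08  0.37]
```

View pics/side1.png

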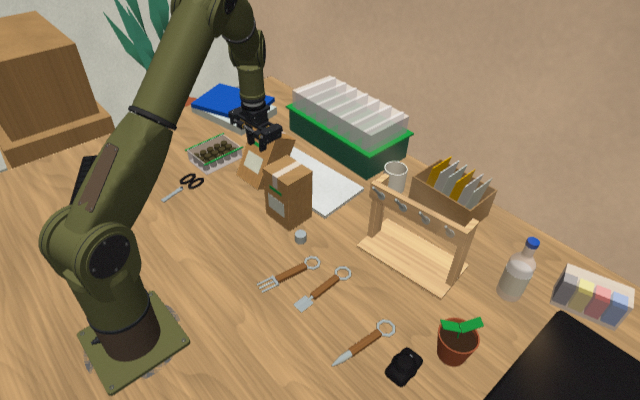

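The carton is tilted well over under the gripper at (265,160). I'll push a little further and then wait.

Request:
step_arm --pt "-1 0 0 0 0 0 0" --pt "-1 0 0 0 0 0 0" --pt "-1 0 0 0 0 0 0" --pt "0 0 0 0 0 0 0" --pt "0 0 0 0 0 0 0"

```text
clock: 4.12
tool_pos: [0.6196, 0.2826, 0.1836]
eef_rot: [-0.035, 0.999, 0.0, -0.0]
contact_force: [-0.4, 0.7, 1.2]
opening: 0.503
finger_force: 0.0
```

Request:
step_arm --pt "3 0 -4 0 0 0 0" --pt "6 0 -3 0 0 0 0" --pt "5 -2 0 0 0 0 0" --pt "4 -4 0 0 0 0 0" --pt "0 -5 0 0 0 0 0" --pt "0 -5 0 0 0 0 0" --pt "0 -2 0 0 0 0 0"

```text
clock: 5.0
tool_pos: [0.4562, 0.0874, 0.2518]
eef_rot: [-0.033, 0.999, -0.001, -0.0]
contact_force: [0.1, 0.3, -0.2]
opening: 0.499
finger_force: 0.0
```

```bash
python3 -c "
from h import *
snap('top','top2'); to([.455,.086,.182],184)"
```

```text
at [0.4564 0.0855 0.2516] xyaw -176.4 zax [-0.001 -0.004 -1.   ] open 0.5 F [ 0.2 -1.9  0.5] t 5.0
shift cm [0.12 0.08 6.96]
turn [-0.2 -0.1 -0.4]
```

View pics/top2.png

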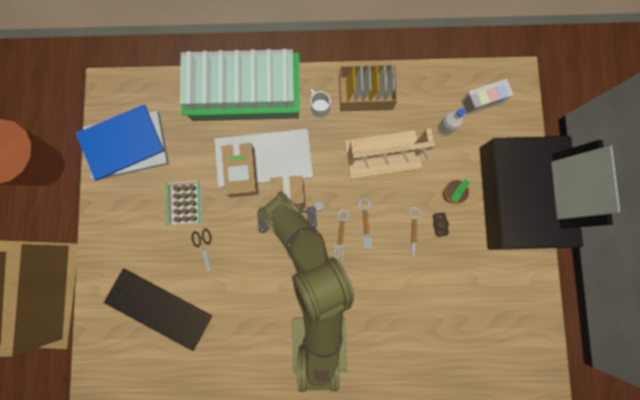

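The left carton lies label up on the board at (240,168). Next is the right one.

Request:
step_arm --pt "0 0.3 3.5 0 0 0 0" --pt "0 0 3.4 0 0 0 0" --pt "-2 0 0 0 0 0 0" --pt "-1.5 0 0 0 0 0 0" --pt "-1 0 0 0 0 0 0" --pt "-1 0 0 0 0 0 0" --pt "-1 0 0 0 0 0 0" --pt "-1 0 0 0 0 0 0"

```text
clock: 6.05
tool_pos: [0.5314, 0.099, 0.1826]
eef_rot: [-0.035, 0.999, -0.0, -0.001]
contact_force: [-1.3, 0.3, -0.9]
opening: 0.5
finger_force: 0.7
```

Request:
step_arm --pt "-1 0 0 0 0 0 0" --pt "-1 0 0 0 0 0 0" --pt "-1 0 0 0 0 0 0" --pt "-1 0 0 0 0 0 0" --pt "-1 0 0 0 0 0 0" --pt "-1 0 0 0 0 0 0" --pt "-0.8 0 0 0 0 0 0" --pt "-0.8 0 0 0 0 0 0"

```text
clock: 7.05
tool_pos: [0.6079, 0.1042, 0.1826]
eef_rot: [-0.034, 0.999, 0.0, 0.0]
contact_force: [-0.5, -0.7, 0.2]
opening: 0.5
finger_force: 0.0
```

Request:
step_arm --pt "-1 0 0 0 0 0 0" --pt "-1 0 0 0 0 0 0" --pt "-1 0 0 0 0 0 0" --pt "0 0 0 0 0 0 0" --pt "0 0 0 0 0 0 0"

```text
clock: 7.68
tool_pos: [0.6368, 0.1063, 0.1825]
eef_rot: [-0.035, 0.999, 0.0, -0.0]
contact_force: [-0.1, -0.1, 0.1]
opening: 0.5
finger_force: 0.0
```

Request:
step_arm --pt "3 0 -4 0 0 0 -1" --pt "6 0 -3 0 0 0 -1" --pt "5 0 -3 0 0 0 -1" --pt "5 0 0 0 0 0 -1" --pt "5 0 0 0 0 0 -1" --pt "4 0 0 0 0 0 -1" --pt "0 0 0 0 0 0 -1"

```text
clock: 8.55
tool_pos: [0.3586, 0.0862, 0.2808]
eef_rot: [-0.035, 0.999, -0.001, -0.001]
contact_force: [0.7, 0.3, -0.7]
opening: 0.999
finger_force: 0.0
```

Run:
```python
from h import *
s=snap('top'); im=s['pixels'][:,:,::-1]
cv2.imwrite('pics/topd.png',cv2.resize(im[125:265,205:435],None,fx=3.4,fy=3.4,interpolation=cv2.INTER_CUBIC)); to([.42,-.1,.2],180)
```

```text
at [0.3611 0.087  0.281 ] xyaw -176.0 zax [ 0.001 -0.001 -1.   ] open 0.998 F [ 1.6  0.1 -0.4] t 8.6
shift cm [ -4.56 -19.06   8.12]
turn [-0.  0.  4.]
```

View pics/topd.png

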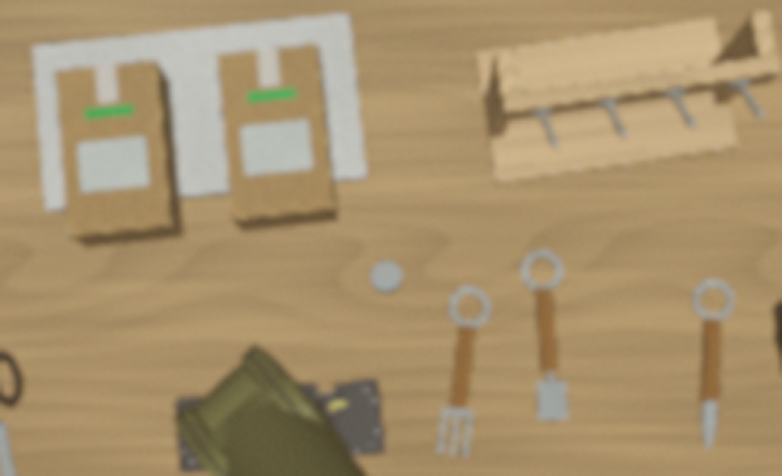

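Both cartons lie label up, with about 40 mm of foot overhang. On to the tools, starting with a hover over the fork.

Request:
step_arm --pt "-0.8 -2.7 1.5 0 0 -1 -0.1" --pt "-0.8 -2.7 1.5 0 0 -1 -0.1" --pt "-0.8 -2.7 1.5 0 0 -1 -0.1" --pt "-0.8 -2.7 1.5 0 0 -1 -0.1" --pt "-0.8 -2.7 1.5 0 0 -1 -0.1" --pt "-0.8 -2.7 1.5 0 0 0 -0.1" --pt "-0.8 -2.7 1.5 0 0 0 -0.1"

```text
clock: 9.48
tool_pos: [0.442, -0.0949, 0.1748]
eef_rot: [-0.078, 0.997, 0.0, 0.001]
contact_force: [-0.0, -0.3, -0.7]
opening: 0.55
finger_force: 0.0
```

Run:
```python
from h import *
s=snap('wrist','w1'); print(np.round(s['cam_to_world'],3).tolist(),s['fx']); to([.423,-.098,.12],171.1)
for p in ([.423,-.098,.014],[.493,-.11,.009]): print(proj(s,p))
```

```text
[[-0.155, 0.936, 0.317, 0.36], [0.988, 0.146, 0.05, -0.109], [0.0, 0.321, -0.947, 0.304], [0.0, 0.0, 0.0, 1.0]] 307.11671841520416
at [ 0.4426 -0.0988  0.1733] xyaw -171.4 zax [ 0.001 -0.002 -1.   ] open 0.549 F [ 1.9 -2.4 -1.4] t 9.5
shift cm [1.93 0.38 5.33]
turn [-0.1  0.  17.5]
(np.float64(316.69615782910194), np.float64(168.42938067910202))
(np.float64(294.94118550659965), np.float64(230.7028461082764))
```

View pics/w1.png

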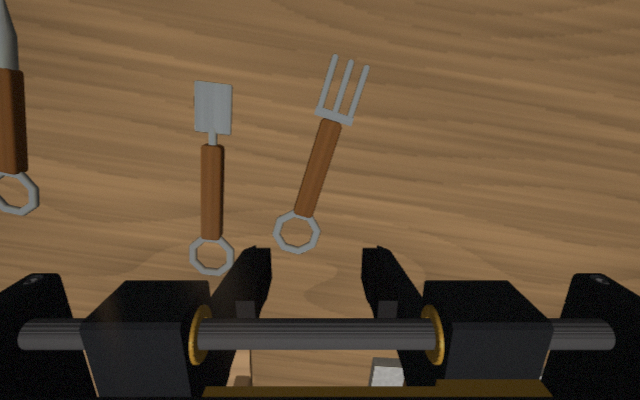

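The wrist view shows the fork handle from (330,120) to (304,214) and its eye at (296.5,232), close to prediction. I'll add a wrist measurement helper and turn onto the handle.

```bash
cat >> h.py <<'E'
def handles(s,draw=None):
    "brown handles in a picture: centre, yaw by blob moments at half handle height"
    hsv=cv2.cvtColor(s['pixels'],cv2.COLOR_RGB2HSV); 
    m=((hsv[...,0]<14)&(hsv[...,1]>140)&(hsv[...,2]>50)).astype(np.uint8)
    m=cv2.morphologyEx(m,cv2.MORPH_OPEN,np.ones((3,3)))
    for c in cv2.findContours(m,0,2)[0]:
        if cv2.contourArea(c)<60: continue
        v=cv2.boxPoints(cv2.minAreaRect(c)); e=sorted([((v[k]+v[k-1])/2,np.linalg.norm(v[k]-v[k-1])) for k in range(4)],key=lambda q:q[1])[:2]
        P=sorted([onz(s,*q[0],.014) for q in e],key=lambda p:p[0]); d=P[1]-P[0]
        print('px',np.mean(c[:,0],0).round(),'len',np.linalg.norm(d).round(3),'mid',((P[0]+P[1])/2)[:2].round(4),'yaw',np.degrees(np.arctan2(d[1],d[0])).round(1))
E
python3 - <<'E'
from h import *
handles(snap('wrist'))
print('top');handles(snap('top'))
E
```

```text
top
px [ 36. 357.] len 0.264 mid [-0.0767  1.0724] yaw 88.4
px [589. 343.] len 0.587 mid [ 0.0538 -1.0777] yaw -0.7
px [ 84. 106.] len 0.86 mid [0.8448 1.0261] yaw 3.2
px [467.  58.] len 1.098 mid [ 1.0295 -0.8176] yaw -89.9
```

```bash
python3 - <<'E'
from h import *
s=snap('wrist');h=cv2.cvtColor(s['pixels'],cv2.COLOR_RGB2HSV);print(h[168,318],h[180,212],h[60,450],h[300,300],h[200,450]); print(s['pixels'][168,318],s['pixels'][200,450])
t=snap('top');ht=cv2.cvtColor(t['pixels'],cv2.COLOR_RGB2HSV);print(ht[222,366],ht[230,414],ht[250,390])
E
sed -i "s/m=((hsv\[...,0\]<14)&(hsv\[...,1\]>140)&(hsv\[...,2\]>50))/m=((hsv[...,0]<14)\&(hsv[...,1]>150)\&(hsv[...,2]>50))/" h.py
```

```text
[ 15 166 109] [ 15 163 102] [ 15 117 139] [ 16 119 135] [ 16 118 132]
[109  73  38] [132 104  71]
[ 25 100  87] [ 16 147 144] [ 24 108  78]
```

```bash
sed -i "s/(hsv\[...,0\]<14)&(hsv\[...,1\]>150)/(hsv[...,0]<20)\&(hsv[...,1]>144)/" h.py
python3 - <<'E'
from h import *
handles(snap('wrist')); to([.423,-.098,.1],171.1)
E
```

```text
px [210. 196.] len 0.098 mid [ 0.4649 -0.1971] yaw 2.6
px [315. 168.] len 0.097 mid [ 0.4248 -0.0987] yaw -9.3
px [  9. 128.] len 0.097 mid [ 0.4253 -0.3829] yaw -8.8
at [ 0.4403 -0.0927  0.1759] xyaw -171.0 zax [ 0.001  0.001 -1.   ] open 0.544 F [-0.5 -0.5  0.5] t 9.8
shift cm [ 1.8  -0.26  7.59]
turn [ 0.   0.  17.9]
```

Request:
step_arm --pt "1.6 -0.35 3 0 0 0 0" --pt "0 0 3 0 0 9 0" --pt "0 0 3 0 0 9.3 0" --pt "0 0 0 0 0 0 0" --pt "0 0 0 0 0 0 0"

```text
clock: 10.4
tool_pos: [0.4251, -0.099, 0.0865]
eef_rot: [0.08, 0.997, 0.0, 0.0]
contact_force: [1.0, 0.0, 0.8]
opening: 0.5
finger_force: 0.0
```

Run:
```python
from h import *
to([.4248,-.0987,.0195],170.7)
```

```text
at [ 0.4251 -0.099   0.0865] xyaw 170.9 zax [ 0.001  0.    -1.   ] open 0.5 F [1.  0.  0.8] t 10.4
shift cm [0.04 0.02 6.7 ]
turn [0.  0.1 0.2]
```

Request:
step_arm --pt "0 0 4 0 0 0 0" --pt "0 0 2 0 0 0 0" --pt "0 0 0.7 0 0 0 0" --pt "0 0 0 0 0 0 1" --pt "0 0 0 0 0 0 1" --pt "0 0 0 0 0 0 1" --pt "0 0 0 0 0 0 1" --force 35

```text
clock: 11.28
tool_pos: [0.4303, -0.1042, 0.0497]
eef_rot: [0.082, 0.997, -0.005, 0.001]
contact_force: [0.9, 0.1, 0.1]
opening: 0.073
finger_force: 0.0
```

Request:
step_arm --pt "0 0 -3 0 0 0 1" --pt "0 0 -5 0 0 0 1" --pt "0 0 -5 0 0 0 1" --pt "0 0 -5 0 0 0 1" --pt "0 0 -5 0 0 0 1" --pt "0 0 0 0 0 0 1"

```text
clock: 12.02
tool_pos: [0.4322, -0.1017, 0.27]
eef_rot: [0.083, 0.997, -0.004, 0.003]
contact_force: [0.9, -0.2, -0.1]
opening: 0.004
finger_force: 0.0
```

```bash
cat >> h.py <<'E'
ROOT=np.array([.692,-.284,.21]); YS=np.radians(6.6)
H=np.array([np.cos(YS),np.sin(YS),0]); RAIL=np.array([-np.sin(YS),np.cos(YS),0]); Z=np.array([0,0,1.])
PEG=-np.cos(np.radians(50))*H+np.sin(np.radians(50))*Z; U=np.sin(np.radians(50))*H+np.cos(np.radians(50))*Z
def peg(k,s): return ROOT+[0,.105,.035,-.035,-.105][k]*RAIL+s*PEG
def hang(k,s,e):
    """TCP target & rotation so that the eye (gripper-frame offset e, m) is s m up peg k from the root"""
    st=r.get_state(); A=R.from_quat(st['eef_rot']); B=R.from_matrix(np.c_[-U,np.cross(-PEG,-U),-PEG])
    p=peg(k,s)-B.apply(e); print('at',np.round(st['tool_pos'],4),'F',np.round(st['contact_force'],1),'open',round(float(st['opening']),3),'t',round(st['clock'],1))
    print('TCP target',p.round(4),'turn (tool)',np.degrees((A.inv()*B).as_rotvec()).round(1))
    print('shift now axes',(A.inv().apply(p-st['tool_pos'])*100).round(2),'| in final axes',(B.inv().apply(p-st['tool_pos'])*100).round(2))
E
python3 - <<'E'
from h import *
hang(1,.11,[-.07,0,.011])
s=snap('wrist','w2')
E
```

```text
at [ 0.4322 -0.1017  0.27  ] F [ 0.9 -0.2 -0.1] open 0.004 t 12.0
TCP target [ 0.5494 -0.1948  0.2577] turn (tool) [ -6.1 -39.4 -15.3]
shift now axes [-13.09  -7.23   1.38] | in final axes [ -7.31 -10.59   7.74]
```

View pics/w2.png

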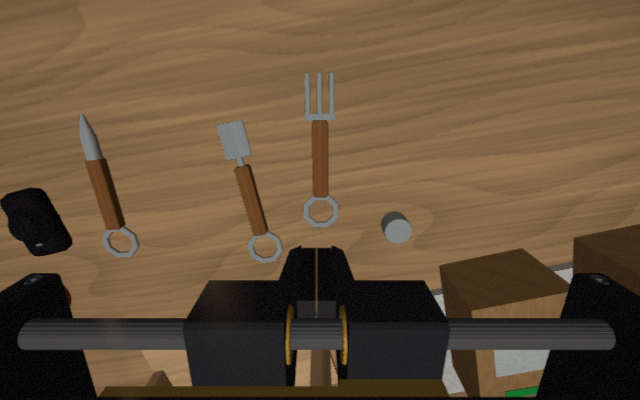

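The fork still lies on the desk at (320,150). The descent stopped at z=0.05, so I'll check the joints for a limit.

Run:
```python
from h import *
st=r.get_state(); print(np.round(st['q'],3)); to([.4248,-.0987,.06],170.7)
handles(snap('wrist'))
```

```text
[ 0.652  0.53  -0.806  2.058  0.56   0.78   0.905]
at [ 0.4309 -0.1021  0.2681] xyaw 170.5 zax [ 0.002 -0.009 -1.   ] open 0.004 F [ 0.1 -1.5 -0.2] t 12.1
shift cm [ 0.72  0.42 20.81]
turn [-0.5  0.2 -0.2]
px [491. 304.] len 0.03 mid [0.6749 0.1163] yaw 54.4
px [547. 290.] len 0.024 mid [0.665  0.1943] yaw 80.8
px [514. 289.] len 0.038 mid [0.6513 0.1478] yaw -81.9
px [533. 269.] len 0.027 mid [0.6256 0.1717] yaw 59.3
px [508. 270.] len 0.059 mid [0.6204 0.1364] yaw -32.7
px [628. 263.] len 0.036 mid [0.6358 0.3022] yaw 67.9
px [624. 246.] len 0.024 mid [0.608  0.2932] yaw -61.5
px [609. 244.] len 0.03 mid [0.6011 0.2748] yaw -79.3
px [250. 201.] len 0.098 mid [ 0.4647 -0.1975] yaw 1.9
px [103. 197.] len 0.097 mid [ 0.4249 -0.3886] yaw -6.0
px [324. 162.] len 0.095 mid [ 0.425  -0.0981] yaw -9.3
```

Request:
step_arm --pt "0 0 4 0 0 0 0" --pt "0 0 4 0 0 0 0" --pt "0 0 4 0 0 0 0" --pt "0 0 4 0 0 0 0" --pt "0 0 2 0 0 0 0" --pt "0 0 0 0 0 0 0"

```text
clock: 12.88
tool_pos: [0.4283, -0.1028, 0.085]
eef_rot: [0.082, 0.997, -0.005, -0.003]
contact_force: [0.9, 0.2, 0.2]
opening: 0.497
finger_force: 0.0
```

Run:
```python
from h import *
st=r.get_state(); print(np.round(st['q'],3)); to([.4248,-.0987,.0195],170.7)
```

```text
[ 0.342  0.819 -0.352  2.228  1.114  0.294  0.405]
at [ 0.4283 -0.1028  0.085 ] xyaw 170.6 zax [-0.007 -0.008 -1.   ] open 0.497 F [0.9 0.2 0.2] t 12.9
shift cm [0.37 0.41 6.54]
turn [-0.5 -0.3 -0.1]
```

Joint 6 runs towards its low limit when this close in, so I'll grip the handle 25 mm nearer the eye, which is farther out.

Request:
step_arm --pt "-1 0.2 -1 -0.5 -0.3 0 0" --pt "-1.1 0.2 0 0 0 0 0" --pt "0 0 1.5 0 0 0 0" --pt "0 0 1.5 0 0 0 0" --pt "0 0 1 0 0 0 0" --pt "0 0 0 0 0 0 0"

```text
clock: 13.62
tool_pos: [0.452, -0.1027, 0.0567]
eef_rot: [0.082, 0.997, -0.0, 0.002]
contact_force: [0.4, -0.3, 0.2]
opening: 0.5
finger_force: 0.0
```

Run:
```python
from h import *
st=r.get_state(); print(np.round(st['q'],3)); to([.4495,-.1025,.0195],170.7)
```

```text
[ 0.309  0.881 -0.302  2.178  1.166  0.252  0.366]
at [ 0.452  -0.1027  0.0567] xyaw 170.5 zax [ 0.005 -0.001 -1.   ] open 0.5 F [ 0.4 -0.3  0.2] t 13.6
shift cm [ 0.27 -0.02  3.72]
turn [ 0.   0.3 -0.2]
```

Request:
step_arm --pt "0.2 0 1.2 0 0 0 0" --pt "0 0 1.2 0 0 0 0" --pt "0 0 0.8 0 0 0 0" --pt "0 0 0.5 0 0 0 0" --pt "0 0 0 0 0 0 0"

```text
clock: 14.25
tool_pos: [0.4507, -0.1024, 0.0202]
eef_rot: [0.082, 0.997, 0.0, 0.003]
contact_force: [-0.9, 0.8, -1.0]
opening: 0.498
finger_force: 0.0
```

Run:
```python
from h import *
st=r.get_state(); print(np.round(st['q'],3)); to([.4495,-.1025,.0195],170.7)
```

```text
[ 0.187  0.949 -0.102  2.19   1.587  0.082 -0.053]
at [ 0.4507 -0.1024  0.0202] xyaw 170.6 zax [ 0.006 -0.    -1.   ] open 0.498 F [-0.9  0.8 -1. ] t 14.2
shift cm [ 0.12 -0.03  0.06]
turn [ 0.   0.4 -0.1]
```

Request:
step_arm --pt "0 0 0 0 0 0 1" --pt "0 0 0 0 0 0 1" --pt "0 0 0 0 0 0 1" --pt "0 0 0 0 0 0 1" --force 45

```text
clock: 14.75
tool_pos: [0.4505, -0.1025, 0.0203]
eef_rot: [0.083, 0.997, -0.0, 0.003]
contact_force: [-1.1, 0.2, 2.8]
opening: 0.22
finger_force: 45.0
```

Request:
step_arm --pt "0 0 -1 0 0 0 1" --pt "0 0 -2 0 0 0 1" --pt "0 0 -3 0 0 0 1" --pt "0 0 -4 0 0 0 1" --pt "0 0 -5 0 0 0 1" --pt "0 0 -5 0 0 0 1" --pt "0 0 -5 0 0 0 1" --pt "0 0 0 0 0 0 1"

```text
clock: 15.75
tool_pos: [0.4505, -0.1023, 0.2728]
eef_rot: [0.083, 0.997, -0.0, 0.006]
contact_force: [-0.2, 0.1, -1.5]
opening: 0.222
finger_force: 45.0
```

Run:
```python
from h import *
print(np.round(r.get_state()['q'],3)); hang(1,.11,[-.044,0,.011])
```

```text
[ 0.654  0.548 -0.819  2.008  0.558  0.808  0.916]
at [ 0.4505 -0.1023  0.2728] F [-0.2  0.1 -1.5] open 0.222 t 15.8
TCP target [ 0.5692 -0.1925  0.2744] turn (tool) [ -5.7 -39.  -15.4]
shift now axes [-13.2   -6.93  -0.  ] | in final axes [ -8.34 -10.32   6.79]
```

Request:
step_arm --pt "0 0 -1 -1.14 -7.8 -3.08 1" --pt "0 0 -1 -1.14 -7.8 -3.08 1" --pt "0 0 -1 -1.14 -7.8 -3.08 1" --pt "0 0 -1 -1.14 -7.8 -3.08 1" --pt "0 0 0 -1.14 -7.8 -3.08 1" --pt "0 0 0 0 0 0 1"

```text
clock: 16.5
tool_pos: [0.4299, -0.1108, 0.2887]
eef_rot: [-0.018, 0.975, 0.003, 0.222]
contact_force: [-0.0, 1.0, -0.8]
opening: 0.222
finger_force: 45.0
```

Run:
```python
from h import *
print(np.round(r.get_state()['q'],3)); hang(1,.12,[-.044,0,.011])
```

```text
[ 0.857  0.407 -0.889  2.382  1.46   0.265  0.296]
at [ 0.4299 -0.1108  0.2887] F [-0.   1.  -0.8] open 0.222 t 16.5
TCP target [ 0.5628 -0.1932  0.2821] turn (tool) [ -2.6 -14.4  -3.7]
shift now axes [-11.41  -8.73   6.23] | in final axes [-8.96 -9.72  8.38]
```

Request:
step_arm --pt "-2.85 -2.2 1.5 0 0 0 1" --pt "-2.85 -2.2 1.5 0 0 0 1" --pt "-2.85 -2.2 1.5 0 0 0 1" --pt "-2.85 -2.2 1 0 0 0 1" --pt "0 0 0 -1.3 -7.2 -1.85 1" --pt "0 0 0 -1.3 -7.2 -1.85 1" --pt "0 0 0 0 0 0 1"

```text
clock: 17.38
tool_pos: [0.5547, -0.1942, 0.2802]
eef_rot: [-0.047, 0.954, 0.014, 0.294]
contact_force: [0.0, 0.0, -0.3]
opening: 0.221
finger_force: 45.0
```

Run:
```python
from h import *
print(np.round(r.get_state()['q'],3)); hang(1,.1,[-.044,0,.011])
```

```text
[ 0.987  0.644 -0.935  2.123  1.577  0.276  0.489]
at [ 0.5547 -0.1942  0.2802] F [ 0.   0.  -0.3] open 0.221 t 17.4
TCP target [ 0.5756 -0.1918  0.2667] turn (tool) [-0.6 -5.7 -0.8]
shift now axes [-0.98  0.04  2.29] | in final axes [-0.75  0.    2.38]
```

Request:
step_arm --pt "-0.8 0 0.5 0 0 0 1" --pt "0 0 0 -0.6 -5.6 -0.8 1" --pt "0 0 0 0 0 0 1" --pt "0 0 0 0 0 0 1"

```text
clock: 17.88
tool_pos: [0.5652, -0.1943, 0.2811]
eef_rot: [-0.052, 0.946, 0.014, 0.319]
contact_force: [0.4, 1.2, -1.5]
opening: 0.225
finger_force: 45.0
```

```bash
cat >> h.py <<'E'
def look(f,k,s_,e=None):
    a=[]
    for n in('top','side'):
        s=snap(n); im=s['pixels'][:,:,::-1]; u,v=map(int,proj(s,peg(k,.06)))
        x0=min(max(u-50,0),540);y0=min(max(v-55,0),290)
        z=cv2.resize(im[y0:y0+110,x0:x0+100],None,fx=4,fy=4,interpolation=cv2.INTER_CUBIC)
        P=lambda p:tuple(int(q) for q in ((np.array(proj(s,p))-[x0,y0]+.5)*4))
        for j in range(1,5): cv2.circle(z,P(peg(j,0)),3,(0,0,255),-1); cv2.circle(z,P(peg(j,.075)),3,(255,0,0),-1)
        st=r.get_state();A=R.from_quat(st['eef_rot'])
        if e is not None:
            c=A.apply(e)+st['tool_pos']; cv2.circle(z,P(c),3,(0,255,0),-1)
        a.append(z)
    cv2.imwrite('pics/'+f+'.png',np.hstack(a))
E
python3 - <<'E'
from h import *
print(np.round(r.get_state()['q'],3)); hang(1,.06,[-.044,0,.011]); look('l1',1,0,[-.044,0,.011])
E
```

```text
[ 1.013  0.677 -0.983  2.136  1.814  0.302  0.286]
at [ 0.5652 -0.1943  0.2811] F [ 0.4  1.2 -1.5] open 0.225 t 17.9
TCP target [ 0.6011 -0.1888  0.2361] turn (tool) [-0.6 -2.7 -0.1]
shift now axes [-0.16  0.2   5.78] | in final axes [0.11 0.14 5.78]
```

View pics/l1.png

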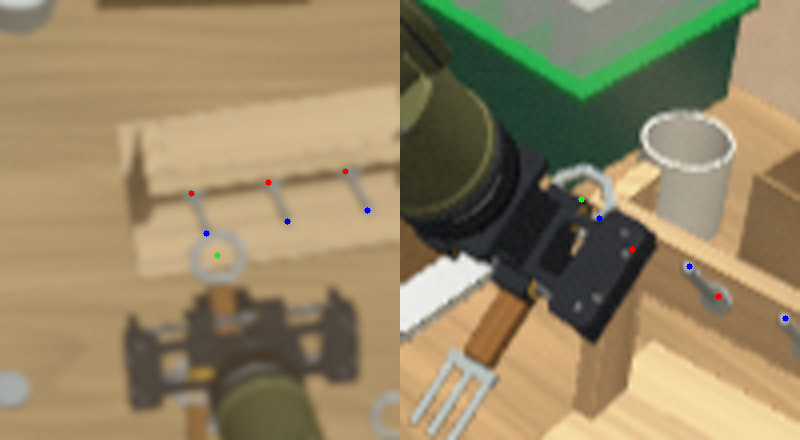

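The green mark sits on the eye in the top view, and the eye is in line with peg 1's axis, so I'll thread it.

Request:
step_arm --pt "0 0.1 1.2 0 0 0 1" --pt "0 0.1 1.2 0 0 0 1" --pt "0 0 1.2 0 0 0 1" --pt "0 0 1.2 0 0 0 1" --pt "0 0 1.2 0 0 0 1" --pt "0 0 1.2 0 0 0 1" --pt "0 0 1.2 0 0 0 1"

```text
clock: 18.85
tool_pos: [0.6153, -0.188, 0.213]
eef_rot: [-0.052, 0.946, 0.013, 0.32]
contact_force: [-0.1, 0.0, -0.8]
opening: 0.227
finger_force: 45.0
```

Run:
```python
from h import *
print(np.round(r.get_state()['q'],3)); hang(1,.03,[-.044,0,.011]); look('l2',1,0,[-.044,0,.011])
```

```text
[ 0.939  0.883 -1.022  2.081  1.999  0.48   0.171]
at [ 0.6153 -0.188   0.213 ] F [-0.1  0.  -0.8] open 0.227 t 18.9
TCP target [ 0.6203 -0.1866  0.2131] turn (tool) [-0.6 -2.7 -0.1]
shift now axes [-0.41  0.09  0.3 ] | in final axes [-0.4   0.09  0.32]
```

View pics/l2.png

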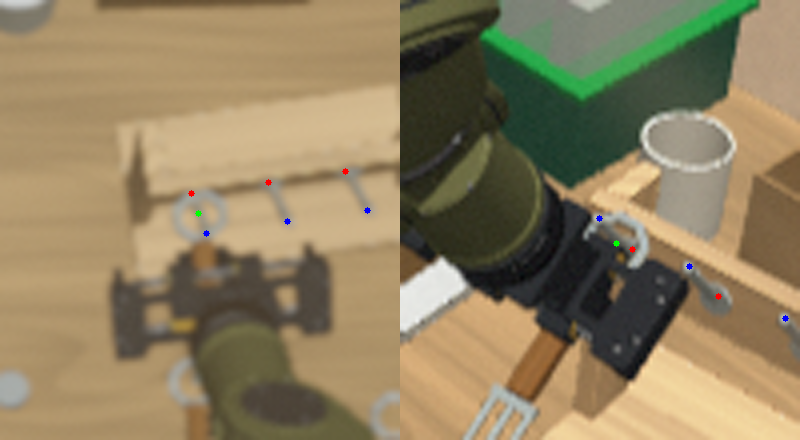

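The peg runs through the eye. I'll release and back off.

Request:
step_arm --pt "-0.3 0 0.3 0 0 0 1" --pt "0 0 0 0 0 0 0.15" --pt "0 0 0 0 0 0 0.15" --pt "0 0 0 0 0 0 0.15" --pt "0 0 0 0 0 0 0.15" --pt "0 0 0 0 0 0 0.15"

```text
clock: 19.7
tool_pos: [0.619, -0.1876, 0.2132]
eef_rot: [-0.052, 0.946, 0.013, 0.32]
contact_force: [0.4, -0.5, 0.1]
opening: 0.425
finger_force: 0.0
```

Request:
step_arm --pt "0 0 -1 0 0 0 0.15" --pt "0 0 -2 0 0 0 0.15" --pt "0 0 -3 0 0 0 0" --pt "2 0 -3 0 0 0 0" --pt "3 0 -3 0 0 0 0" --pt "3 0 -1 0 0 0 0" --pt "0 0 0 0 0 0 0"

```text
clock: 20.58
tool_pos: [0.4747, -0.2027, 0.2672]
eef_rot: [-0.051, 0.947, 0.014, 0.318]
contact_force: [0.9, 0.5, 0.1]
opening: 0.499
finger_force: 0.0
```

Run:
```python
from h import *
look('l3',1,0); handles(snap('wrist')); to([.5,-.2,.2],182)
```

```text
px [321. 246.] len 0.33 mid [ 0.9263 -0.1518] yaw 8.3
px [ 10. 127.] len 0.084 mid [ 0.6587 -0.5949] yaw -33.7
px [11. 59.] len 0.059 mid [ 0.5521 -0.5195] yaw -33.3
px [325.  36.] len 0.053 mid [ 0.4873 -0.1963] yaw 4.0
at [ 0.4786 -0.2024  0.2689] xyaw -173.5 zax [ 0.605  0.058 -0.794] open 0.498 F [-0.4 -0.5 -0. ] t 20.7
shift cm [2.48 0.07 6.78]
turn [ 0.9 37.4  4.1]
```

View pics/l3.png

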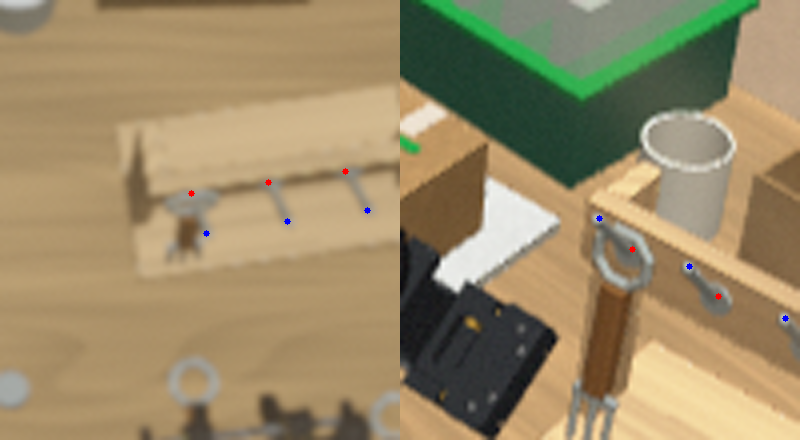

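The fork hangs on peg 1. Next is the trowel.

Request:
step_arm --pt "0 0 0 0.2 9.3 1 0" --pt "0 0 0 0.2 9.3 1 0" --pt "0 0 0 0.2 9.3 1 0" --pt "0 0 0 0.2 9.3 1 0" --pt "0 0 4 0 0 0 0" --pt "0 0 4 0 0 0 0" --pt "0 0 0 0 0 0 0"

```text
clock: 21.6
tool_pos: [0.4854, -0.216, 0.169]
eef_rot: [-0.036, 0.992, -0.014, 0.117]
contact_force: [0.0, -0.4, 1.0]
opening: 0.501
finger_force: 0.0
```

Run:
```python
from h import *
handles(snap('wrist')); to([.4898,-.1963,.0195],182.2); print(r.get_state()['q'].round(2))
```

```text
px [340. 373.] len 0.102 mid [ 0.8331 -0.1631] yaw 8.7
px [  6. 175.] len 0.014 mid [ 0.5342 -0.5266] yaw 83.7
px [348. 121.] len 0.099 mid [ 0.4647 -0.1976] yaw 2.5
px [114.  65.] len 0.097 mid [ 0.4268 -0.3891] yaw -5.9
at [ 0.4856 -0.2161  0.1704] xyaw -175.6 zax [ 0.235 -0.02  -0.972] open 0.499 F [-0.1 -0.3 -0.1] t 21.6
shift cm [ 2.96  2.5  14.72]
turn [-1.9 13.5  1.9]
[ 0.83  0.75 -0.75  2.11  1.22  0.47  0.81]
```

Request:
step_arm --pt "0 0 0 -0.9 6.8 1 0" --pt "0 0 0 -0.9 6.8 1 0" --pt "0 0 0 0 0 0 0" --pt "0 2 3 0 0 0 0" --pt "0 0 3 0 0 0 0" --pt "0 0 3 0 0 0 0" --pt "0 0 0 0 0 0 0"

```text
clock: 22.52
tool_pos: [0.4821, -0.1971, 0.0798]
eef_rot: [-0.018, 1.0, -0.001, -0.002]
contact_force: [0.3, -0.5, 0.6]
opening: 0.497
finger_force: 0.0
```

Run:
```python
from h import *
to([.4898,-.1965,.0195],182.4); print(r.get_state()['q'].round(2))
```

```text
at [ 0.4821 -0.1971  0.0798] xyaw -178.0 zax [-0.003 -0.001 -1.   ] open 0.497 F [ 0.3 -0.5  0.6] t 22.5
shift cm [-0.79  0.04  6.03]
turn [-0.1 -0.2 -0.4]
[ 0.7   0.93 -0.68  1.99  1.05  0.63  0.9 ]
```

Request:
step_arm --pt "-0.8 0 1.5 0 0 0 0" --pt "0 0 1.7 0 0 0 0" --pt "0 0 1.4 0 0 0 0" --pt "0 0 0.9 0 0 0 0" --pt "0 0 0.5 0 0 0 0" --pt "0 0 0 0 0 0 0"

```text
clock: 23.28
tool_pos: [0.4918, -0.1971, 0.0201]
eef_rot: [-0.017, 1.0, -0.001, -0.001]
contact_force: [0.7, -0.2, -0.2]
opening: 0.503
finger_force: 0.0
```

Request:
step_arm --pt "0 0 0 0 0 0 1" --pt "0 0 0 0 0 0 1" --pt "0 0 0 0 0 0 1" --pt "0 0 0 0 0 0 1" --force 45

```text
clock: 23.78
tool_pos: [0.492, -0.1971, 0.0205]
eef_rot: [-0.017, 1.0, -0.001, -0.0]
contact_force: [-0.6, 0.4, 3.5]
opening: 0.221
finger_force: 45.0
```

Request:
step_arm --pt "0 0 -1 0 0 0 1" --pt "0 0 -2 0 0 0 1" --pt "0 0 -3 0 0 0 1" --pt "0 0 -4 0 0 0 1" --pt "0 0 -5 0 0 0 1" --pt "0 0 -5 0 0 0 1" --pt "0 0 -5 0 0 0 1" --pt "0 0 0 0 0 0 1"

```text
clock: 24.78
tool_pos: [0.494, -0.1962, 0.2741]
eef_rot: [-0.017, 1.0, -0.002, 0.003]
contact_force: [0.1, 0.3, -2.1]
opening: 0.222
finger_force: 45.0
```

Run:
```python
from h import *
hang(2,.12,[-.045,0,.011]); print(r.get_state()['q'].round(2))
```

```text
at [ 0.494  -0.1962  0.2741] F [ 0.1  0.3 -2.1] open 0.222 t 24.8
TCP target [ 0.5701 -0.2629  0.2814] turn (tool) [ -1.9 -39.7  -4.4]
shift now axes [-7.38 -6.93 -0.66] | in final axes [-5.68 -7.5   3.81]
[ 0.84  0.68 -0.94  1.81  0.66  0.99  1.23]
```

Request:
step_arm --pt "-2 -2.3 -1 0 0 0 1" --pt "-2 -2.3 -1 0 0 0 1" --pt "-2 -2.3 -1 0 0 0 1" --pt "0 0 0 -0.4 -8 -0.9 1" --pt "0 0 0 -0.4 -8 -0.9 1" --pt "0 0 0 -0.4 -8 -0.9 1" --pt "0 0 0 -0.4 -8 -0.9 1" --pt "0 0 0 -0.4 -7.7 -0.8 1"

```text
clock: 25.78
tool_pos: [0.5529, -0.2641, 0.2985]
eef_rot: [-0.053, 0.94, 0.022, 0.335]
contact_force: [2.1, -2.2, -2.1]
opening: 0.221
finger_force: 45.0
```

Run:
```python
from h import *
hang(2,.11,[-.043,.001,.011]); print(r.get_state()['q'].round(2))
```

```text
at [ 0.5529 -0.2641  0.2985] F [ 2.1 -2.2 -2.1] open 0.221 t 25.8
TCP target [ 0.5781 -0.263   0.2751] turn (tool) [ 0.3 -0.7 -0.3]
shift now axes [-0.46 -0.19  3.4 ] | in final axes [-0.42 -0.18  3.41]
[ 1.09  0.63 -0.81  2.06  1.04  0.06  1.17]
```

Request:
step_arm --pt "-0.4 -0.2 1.7 0 0 0 1" --pt "0 0 1.7 0 0 0 1" --pt "0 0 0 0 0 0 1" --pt "0 0 0 0 0 0 1"

```text
clock: 26.28
tool_pos: [0.5766, -0.2642, 0.2797]
eef_rot: [-0.053, 0.941, 0.021, 0.333]
contact_force: [1.0, -0.1, -0.5]
opening: 0.221
finger_force: 45.0
```

```bash
cat >> h.py <<'E'
def ring(e,k):
    "centre of the grey eye in the top and side pictures near its expected place, triangulated; tool-frame offset and distance from peg axis"
    st=r.get_state();A=R.from_quat(st['eef_rot']);c=A.apply(e)+st['tool_pos']; M=[];b=[]
    for n in('top','side'):
        s=snap(n); hsv=cv2.cvtColor(s['pixels'],cv2.COLOR_RGB2HSV); u,v=map(int,proj(s,c))
        # ring: grey (low saturation)
        m=((hsv[...,1]<60)&(hsv[...,2]>80)).astype(np.uint8); w=np.zeros_like(m); cv2.circle(w,(u,v),11,1,-1); m&=w
        ys,xs=np.where(m>0); (x,y),rad=cv2.minEnclosingCircle(np.c_[xs,ys].astype(np.float32)) if len(xs) else ((0,0),0)
        print(n,'exp',(u,v),'found',(round(x,1),round(y,1)),round(rad,1),len(xs))
E
python3 - <<'E'
from h import *
e=np.array([-.043,.001,.011]); hang(2,.06,e); print(r.get_state()['q'].round(2)); ring(e,2); look('l4',2,0,e)
E
```

```text
at [ 0.5766 -0.2642  0.2797] F [ 1.  -0.1 -0.5] open 0.221 t 26.3
TCP target [ 0.61   -0.2593  0.2367] turn (tool) [ 0.2 -1.  -0.2]
shift now axes [0.08 0.09 5.47] | in final axes [0.17 0.11 5.47]
[ 1.    0.66 -0.74  2.03  1.41  0.04  0.8 ]
top exp (390, 168) found (389.5, 167.0) 9.2 112
side exp (392, 194) found (393.5, 193.0) 10.5 125
```

View pics/l4.png

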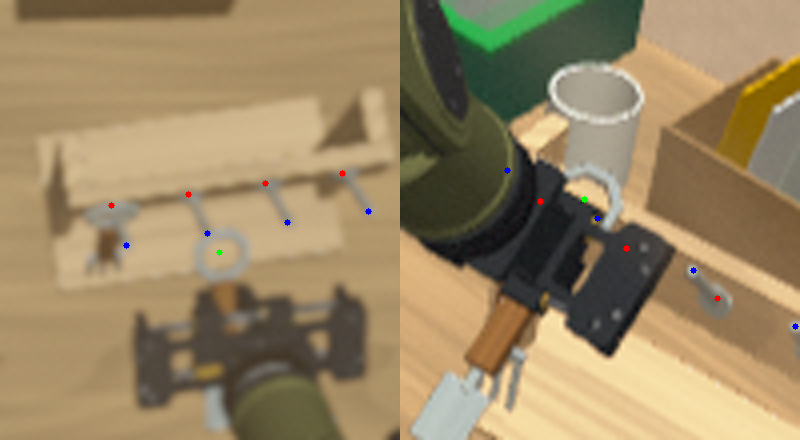

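The trowel's eye is in line with peg 2 in both views. I'll thread it the same way.

Request:
step_arm --pt "0 0.1 1.2 0 0 0 1" --pt "0 0 1.2 0 0 0 1" --pt "0 0 1.2 0 0 0 1" --pt "0 0 1.2 0 0 0 1" --pt "0 0 1.2 0 0 0 1" --pt "0 0 1.2 0 0 0 1" --pt "0 0 1 0 0 0 1" --pt "0 0 0 0 0 0 1"

```text
clock: 27.48
tool_pos: [0.6257, -0.2581, 0.2195]
eef_rot: [-0.053, 0.941, 0.021, 0.334]
contact_force: [-0.9, -0.6, -1.5]
opening: 0.221
finger_force: 45.0
```

Run:
```python
from h import *
e=np.array([-.043,.001,.011]); hang(2,.03,e); print(r.get_state()['q'].round(2)); ring(e,2)
```

```text
at [ 0.6257 -0.2581  0.2195] F [-0.9 -0.6 -1.5] open 0.221 t 27.5
TCP target [ 0.6292 -0.257   0.2138] turn (tool) [ 0.2 -0.9 -0.2]
shift now axes [0.09 0.06 0.67] | in final axes [0.1  0.07 0.67]
[ 1.01  0.87 -0.92  1.97  1.87  0.28  0.41]
top exp (385, 158) found (386.0, 158.9) 7.2 111
side exp (400, 203) found (403.0, 201.0) 9.5 82
```

Request:
step_arm --pt "0 0 0.5 0 0 0 1" --pt "0 0 0 0 0 0 0.15" --pt "0 0 0 0 0 0 0.15" --pt "0 0 0 0 0 0 0.15" --pt "0 0 0 0 0 0 0.15" --pt "0 0 0 0 0 0 0.15"

```text
clock: 28.32
tool_pos: [0.6287, -0.2581, 0.2165]
eef_rot: [-0.053, 0.941, 0.02, 0.334]
contact_force: [-0.2, 0.2, -0.2]
opening: 0.426
finger_force: 0.0
```

Request:
step_arm --pt "0 0 -1 0 0 0 0.15" --pt "0 0 -2 0 0 0 0.15" --pt "0 0 -3 0 0 0 0" --pt "2 0 -3 0 0 0 0" --pt "3 -2 -3 0 0 0 0" --pt "3 -3 -1 0 0 0 0" --pt "0 -3 0 0 0 0 0"

```text
clock: 29.2
tool_pos: [0.4967, -0.3512, 0.2658]
eef_rot: [-0.053, 0.942, 0.02, 0.331]
contact_force: [1.4, 0.0, -0.7]
opening: 0.501
finger_force: 0.0
```

Request:
step_arm --pt "0 -3 0 0 8 -2 0" --pt "0 0 0 0 8 -2 0" --pt "0 0 0 0 8 -2 0" --pt "0 0 0 0 8 -2 0" --pt "0 0 0 0 6 -2 0" --pt "0 0 0 0 0 0 0"

```text
clock: 29.95
tool_pos: [0.5059, -0.3758, 0.2669]
eef_rot: [-0.135, 0.99, -0.027, 0.021]
contact_force: [0.2, 0.1, 0.3]
opening: 0.496
finger_force: 0.0
```

Run:
```python
from h import *
s=snap('side');im=s['pixels'][:,:,::-1]; t=snap('top')['pixels'][:,:,::-1]
a=cv2.resize(im[150:320,330:510],None,fx=2.35,fy=2.35,interpolation=cv2.INTER_CUBIC);b=cv2.resize(t[125:250,330:430],(320,400),interpolation=cv2.INTER_CUBIC)
cv2.imwrite('pics/l5.png',np.hstack([a[:399],b[:399]]))
handles(snap('wrist')); to([.45,-.387,.0195],174); print(r.get_state()['q'].round(2))
```

```text
px [392. 371.] len 0.08 mid [ 0.8026 -0.1854] yaw 27.1
px [175. 184.] len 0.129 mid [ 0.5956 -0.5741] yaw -73.7
px [340.  93.] len 0.096 mid [ 0.4251 -0.3878] yaw -5.0
at [ 0.5029 -0.3781  0.2657] xyaw -164.7 zax [ 0.045 -0.049 -0.998] open 0.499 F [-0.2 -0.4 -0.1] t 30.1
shift cm [ 6.09  1.99 24.37]
turn [-3.   2.4 21.3]
[ 1.12  0.87 -1.12  1.58  0.88  1.19  1.66]
```

View pics/l5.png

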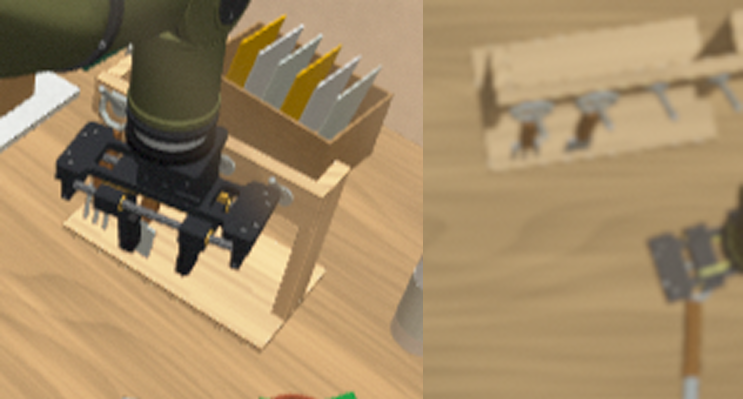

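Fork and trowel both hang in the picture, left and middle at (530,130) and (590,120). Next is the dibber.

Request:
step_arm --pt "0 0 0 -1 0.8 7.2 0" --pt "0 0 0 -1 0.8 7.2 0" --pt "0 0 0 -1 0.8 7.2 0" --pt "0 0 0 0 0 0 0"

```text
clock: 30.6
tool_pos: [0.5028, -0.3788, 0.2656]
eef_rot: [0.055, 0.998, -0.0, -0.0]
contact_force: [-0.1, 0.1, -0.2]
opening: 0.498
finger_force: 0.0
```

Run:
```python
from h import *
to([.45,-.390,.08],174.4)
```

```text
at [ 0.5028 -0.3788  0.2656] xyaw 173.7 zax [-0.    -0.001 -1.   ] open 0.498 F [-0.1  0.1 -0.2] t 30.6
shift cm [ 5.11 -1.68 18.57]
turn [-0.  -0.  -0.7]
```

Request:
step_arm --pt "1.7 -0.6 4 0 0 -0.7 0" --pt "1.7 -0.6 4 0 0 0 0" --pt "1.7 -0.5 4 0 0 0 0" --pt "0 0 4 0 0 0 0" --pt "0 0 2.5 0 0 0 0" --pt "0 0 0 0 0 0 0" --pt "0 0 0 0 0 0 0"

```text
clock: 31.48
tool_pos: [0.4518, -0.3895, 0.082]
eef_rot: [0.048, 0.999, -0.0, 0.001]
contact_force: [0.1, 0.1, 0.3]
opening: 0.5
finger_force: 0.0
```

Run:
```python
from h import *
handles(snap('wrist')); to([.45,-.390,.0195],174.4)
```

```text
px [ 96. 377.] len 0.043 mid [ 0.5714 -0.5864] yaw -5.5
px [315. 180.] len 0.096 mid [ 0.4252 -0.3882] yaw -5.6
at [ 0.4521 -0.3896  0.0824] xyaw 174.5 zax [ 0.002 -0.001 -1.   ] open 0.504 F [ 0.7 -0.5  0.1] t 31.5
shift cm [ 0.22 -0.06  6.29]
turn [-0.   0.1  0.1]
```

Request:
step_arm --pt "0.2 0 1.6 0 0 0 0" --pt "0 0 1.7 0 0 0 0" --pt "0 0 1.5 0 0 0 0" --pt "0 0 1 0 0 0 0" --pt "0 0 0.5 0 0 0 0" --pt "0 0 0 0 0 0 0"

```text
clock: 32.28
tool_pos: [0.4496, -0.389, 0.018]
eef_rot: [0.048, 0.999, -0.0, -0.0]
contact_force: [-0.1, -0.3, 0.3]
opening: 0.501
finger_force: 0.0
```

Request:
step_arm --pt "0 0 0 0 0 0 1" --pt "0 0 0 0 0 0 1" --pt "0 0 0 0 0 0 1" --pt "0 0 0 0 0 0 1" --force 45

```text
clock: 32.78
tool_pos: [0.4494, -0.3892, 0.018]
eef_rot: [0.048, 0.999, -0.0, -0.0]
contact_force: [0.0, -0.0, 0.3]
opening: 0.221
finger_force: 45.0
```

Request:
step_arm --pt "0 0 -1 0 0 0 1" --pt "0 0 -2 0 0 0 1" --pt "0 0 -3 0 0 0 1" --pt "0 0 -4 0 0 0 1" --pt "0 0 -5 0 0 0 1" --pt "0 0 -5 0 0 0 1" --pt "0 0 -5 0 0 0 1" --pt "0 0 0 0 0 0 1"

```text
clock: 33.78
tool_pos: [0.4519, -0.3888, 0.2736]
eef_rot: [0.048, 0.999, -0.002, 0.004]
contact_force: [-0.3, 0.3, -0.8]
opening: 0.223
finger_force: 45.0
```

Run:
```python
from h import *
e=[-.045,0,.011]
for k in(3,4): hang(k,.11,e)
print(r.get_state()['q'].round(2)); print(np.array(r.get_state()['eef_rot']).round(3))
```

```text
at [ 0.4519 -0.3888  0.2736] F [-0.3  0.3 -0.8] open 0.223 t 33.8
TCP target [ 0.5845 -0.3317  0.2738] turn (tool) [ -4.5 -39.4 -11.5]
shift now axes [-12.65   6.96   0.05] | in final axes [-10.61   4.15   8.87]
at [ 0.4519 -0.3888  0.2736] F [-0.3  0.3 -0.8] open 0.223 t 33.8
TCP target [ 0.5926 -0.4012  0.2738] turn (tool) [ -4.5 -39.4 -11.5]
shift now axes [-14.12   0.11   0.09] | in final axes [-10.61  -2.85   8.87]
[ 1.18  0.82 -1.06  1.62  0.77  1.17  1.41]
[ 0.048  0.999 -0.002  0.004]
```

Request:
step_arm --pt "-4 0 -1 0 0 0 1" --pt "-4 0 -1 0 0 0 1" --pt "-3.5 0 -1 0 0 0 1" --pt "0 0 0 -0.9 -7.9 -2.3 1" --pt "0 0 0 -0.9 -7.9 -2.3 1" --pt "0 0 0 -0.9 -7.9 -2.3 1" --pt "0 0 0 -0.9 -7.9 -2.3 1" --pt "0 0 0 -0.9 -7.8 -2.3 1"

```text
clock: 34.78
tool_pos: [0.5628, -0.3998, 0.2977]
eef_rot: [-0.054, 0.939, 0.022, 0.339]
contact_force: [0.7, -1.0, -1.7]
opening: 0.225
finger_force: 45.0
```

Run:
```python
from h import *
hang(4,.11,[-.0457,0,.009])
print(r.get_state()['q'].round(2))
```

```text
at [ 0.5628 -0.3998  0.2977] F [ 0.7 -1.  -1.7] open 0.225 t 34.8
TCP target [ 0.5933 -0.4011  0.2718] turn (tool) [ 0.3 -0.3 -0.1]
shift now axes [-0.66 -0.5   3.92] | in final axes [-0.64 -0.49  3.92]
[ 1.41  0.93 -1.24  1.77  0.97  0.5   1.55]
```

Request:
step_arm --pt "-0.7 -0.5 1.3 0 0 0 1" --pt "0 0 1.3 0 0 0 1" --pt "0 0 1.3 0 0 0 1" --pt "0 0 0 0 0 0 1" --pt "0 0 0 0 0 0 1"

```text
clock: 35.4
tool_pos: [0.5952, -0.4009, 0.2726]
eef_rot: [-0.053, 0.939, 0.022, 0.338]
contact_force: [-0.9, -0.1, -1.2]
opening: 0.222
finger_force: 45.0
```

Run:
```python
from h import *
e=np.array([-.0457,0,.009]); hang(4,.06,e); ring(e,4)
```

```text
at [ 0.5952 -0.4009  0.2726] F [-0.9 -0.1 -1.2] open 0.222 t 35.4
TCP target [ 0.6252 -0.3974  0.2335] turn (tool) [ 0.2 -0.4 -0.2]
shift now axes [ 0.16 -0.02  4.94] | in final axes [0.19 0.   4.94]
top exp (430, 162) found (429.5, 160.5) 9.3 111
side exp (443, 222) found (443.0, 222.5) 10.3 104
```

Both views put the eye where expected, so I'll thread it on peg 4.

Request:
step_arm --pt "0.1 0 1.1 0 0 0 1" --pt "0.1 0 1.1 0 0 0 1" --pt "0 0 1.1 0 0 0 1" --pt "0 0 1.1 0 0 0 1" --pt "0 0 1.1 0 0 0 1" --pt "0 0 1.1 0 0 0 1" --pt "0 0 1.1 0 0 0 1" --pt "0 0 0 0 0 0 1"

```text
clock: 36.5
tool_pos: [0.642, -0.3953, 0.2107]
eef_rot: [-0.053, 0.94, 0.022, 0.337]
contact_force: [0.2, -0.1, -0.2]
opening: 0.222
finger_force: 45.0
```

Run:
```python
from h import *
e=np.array([-.0457,0,.009]); hang(4,.03,e); ring(e,4)
```

```text
at [ 0.642  -0.3953  0.2107] F [ 0.2 -0.1 -0.2] open 0.222 t 36.5
TCP target [ 0.6444 -0.3952  0.2105] turn (tool) [ 0.3 -0.5 -0.2]
shift now axes [-0.17 -0.02  0.17] | in final axes [-0.17 -0.02  0.17]
top exp (423, 153) found (424.0, 153.6) 7.0 106
side exp (447, 230) found (448.5, 229.0) 9.6 116
```

Request:
step_arm --pt "0 0 0 0 0 0 0.15" --pt "0 0 0 0 0 0 0.15" --pt "0 0 0 0 0 0 0.15" --pt "0 0 0 0 0 0 0.15" --pt "0 0 0 0 0 0 0.15"

```text
clock: 37.22
tool_pos: [0.6417, -0.3958, 0.2117]
eef_rot: [-0.053, 0.94, 0.022, 0.338]
contact_force: [0.4, -0.5, -0.9]
opening: 0.425
finger_force: 0.0
```

Request:
step_arm --pt "0 0 -1 0 0 0 0.15" --pt "0 0 -2 0 0 0 0.15" --pt "0 0 -3 0 0 0 0" --pt "2 0 -4 0 0 0 0" --pt "4 0 -4 0 0 0 0" --pt "5 2 -2 0 0 0 0" --pt "4 4 -1 0 0 0 0" --pt "0 0 0 0 0 0 0"

```text
clock: 38.22
tool_pos: [0.4056, -0.3585, 0.2449]
eef_rot: [-0.053, 0.941, 0.023, 0.333]
contact_force: [-0.2, 0.1, 0.7]
opening: 0.5
finger_force: 0.0
```

Run:
```python
from h import *
s=snap('side');im=s['pixels'][:,:,::-1]; t=snap('top')['pixels'][:,:,::-1]
a=cv2.resize(im[120:320,290:510],(400,364),interpolation=cv2.INTER_CUBIC);b=cv2.resize(t[125:250,210:450],(400,208),interpolation=cv2.INTER_CUBIC)
b=cv2.copyMakeBorder(b,0,156,0,0,cv2.BORDER_CONSTANT)
cv2.imwrite('pics/end.png',np.hstack([a,b])); print(r.get_state()['tool_pos'],r.get_state()['clock'])
```

```text
[ 0.41216315 -0.36250792  0.24860749] 38.325
```

View pics/end.png

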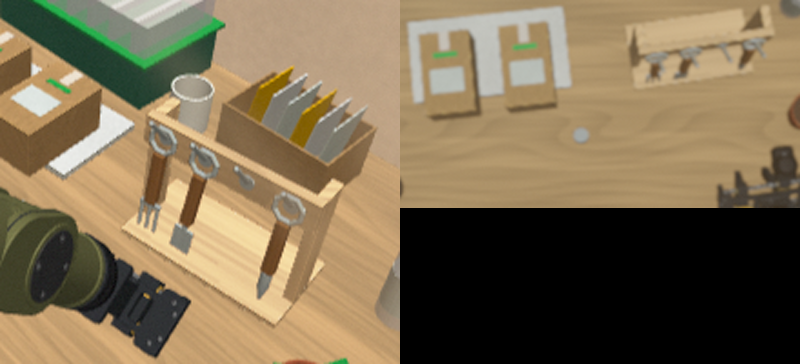

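Three tools hang on pegs 1, 2 and 4, both cartons lie flat label up, and the tin is where it was. I'll let things settle and hand in.

Request:
step_arm --pt "0 0 0 0 0 0 0" --pt "0 0 0 0 0 0 0" --pt "0 0 0 0 0 0 0" --pt "0 0 0 0 0 0 0" --pt "0 0 0 0 0 0 0" --pt "0 0 0 0 0 0 0" --pt "0 0 0 0 0 0 0" --pt "0 0 0 0 0 0 0"

```text
clock: 39.33
tool_pos: [0.4124, -0.3619, 0.2475]
eef_rot: [-0.053, 0.94, 0.022, 0.338]
contact_force: [0.8, 0.5, 0.6]
opening: 0.501
finger_force: 0.0
```

```bash
python3 -c "
from plant import r
print(r.finish_job())"
```

```text
the job is handed in; nothing more can be done
None
```

The job is handed in at about 39 s (no verdict came back): both cartons lie label side up on the board, and the fork, trowel and dibber hang on pegs 1, 2 and 4; there was no hoe.

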